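# Open the safety-capped pickling-paste tub and set its cap in the drip tray

## Robot

A 7-joint arm with a two-finger parallel gripper is mounted at the origin on the work surface. World frame = base frame: x ahead of the robot, y to its left, z up, the work surface at z = 0. Lengths are in m, angles in rad, forces in N, time in s.
With the tool pointing down it reaches from about 0.425 to 0.95 m from the base axis. Payload 16.7 kg.
Tool frame: the origin (TCP) lies midway between the tips of the shut fingers; the grasp point (between the pads) lies robot.pinch_z behind it (robot.pinch_z is the distance from the TCP to the grasp point, in m); z points along the fingers, y is the direction in which the jaws open and shut (so a half turn about z gives the same grasp; the last joint's range is limited). The gripper opens to 94 mm and grips with 3 to 60 N. Pads are 16 mm wide; open, the fingers measure 119 mm over their backs; the gripper's body (75 mm by 177 mm) begins 78 mm behind the grasp point.
Start: joints at [-1.274, 0.426, 0.074, 1.606, -0.034, 1.111, -0.067], TCP at [0.291, 0.609, 0.205] pointing down, gripper open.
Joint ranges: [-2.85, 2.85], [-0.5, 2.14], [-1.23, 1.37], [0.21, 2.46], [-1.02, 4.16], [0.16, 2.05], [-2.73, 2.73]. Speed limits (rad/s): [1.89, 1.89, 2.39, 2.39, 3.01, 3.01, 3.01].

## Interface

Orientations are given as a rotation vector (axis times angle).
In Python, from station import robot, viewer, ticket gives the robot as it stands.
- The arm moves only by the shell command python3 -m crank 'ROWS' [FORCE]. ROWS is JSON, a list of rows, each an object with "rotation": the turn, a rotation vector about the tool's x, y, z in rad, a list of three; "translation": the shift along the tool's x, y, z in m, a list of three; "fingers": the opening, from 0 (shut) to 1 (fully open). In form: [{"rotation": [wx, wy, wz], "translation": [x, y, z], "fingers": fingers}, ...]. A call has exactly 10 rows; each row is the pose to reach, as a shift and turn from the pose commanded when the call began, along the tool's axes at that moment; what a row does not reach only later rows make up. A row lasts 1/10 s, in which the tool goes at most 50 mm and 8.59 degrees, less where a joint would pass 70% of its speed; a pose out of reach is approached as far as the arm can. A call with a gripper value outside its range is refused whole. The fingers move at their own pace and stop on an object; FORCE is the grip in N (left out, the last holds). Time passes only in rows, so rows that repeat a pose let the fingers close, or fill a call up. It gives the time, the measured TCP pose, the force and the opening at its end, in the units of the state.
- robot.sense(): the state, without advancing time (a new reading comes with each control period).
- viewer.snapshot(name): name is "scene" or "top" or "wrist"; returns a dict with "frame" (480x640x3 uint8, red, green, blue), "fx", "fy", "cx", "cy" (pixels), "R" (3x3) and "t" (3): a world point X has camera coordinates R X + t. Camera axes: x right, y down, z forward; pixel columns grow to the right and rows downward; lengths in m; the calibration is good to about 2 mm. A picture is of the moment at which its call begins. There is no depth.
- ticket.sign_off(): hands the job in, once; it reports no verdict.
Trained networks look in the newest picture that a camera, given by its name, has taken for a name from the list of things; names that differ only in an ending like _2 or _b are one class to them, and where a whole thing is asked for, a point or a joint stands for the part that bears it (a point fixed in the world has none). Each returns a list of dicts, best first, with "confidence" (0 to 1); they miss things now and then, are a little off and sometimes report something else, mostly with a low value. They report only what shows in the picture. A call takes as long as a camera call. They do not tell look-alikes from the thing itself.
- viewer.boxes_of(camera, target): "position" ([column, row] in pixels, amid what is visible of it).
- viewer.place_of(camera, target): "position" ([column, row] in pixels: a listed point, or the origin of a listed thing).
The state is a dict: "clock": time; "q": joint angles; "dq": joint speeds; "tau": joint torques, N m; "ee_pos": TCP position; "eef_rot": TCP orientation; "ft_force": force on the tool from outside, world axes, zero at the start; "ft_torque": the same for the moment, N m; "finger_gap": finger opening in m.
Only numpy, scipy, OpenCV 4.12 (cv2) and the standard library are available. Lean on these libraries where they do the work, as an engineer would, in place of code of your own. Each camera call takes 0.05 s, during which the arm holds its last target.

## Task

Open the white paste tub that is clamped on the welding bench: squeeze both yellow tabs of its red safety cap right in, keep them squeezed while you turn the cap anticlockwise until it comes free of its thread, lift it straight off, and set it down gently, the way up it is, fully inside the metal drip tray. Feel for the end of the thread and never force the cap against the tub, and leave the other things on the bench where they are.

Things in the scene. Friction and masses are not known exactly. Their poses are not given: they have to be found in the camera images.
- cap: Loose red round safety cap on the tub's neck, 39 mm tall, 53 mm across, 65 g, with two yellow ribbed squeeze tabs on its +y and -y sides. Origin: centre of its open underside; z up along its axis. It sits 1 mm above the shoulder, with about 1 mm of play sideways and 1.5 mm up and down, and turns easily except at its stops. Three lugs inside, 6 to 10.5 mm up, hook under the thread.
- grip (a point): Point on the cap's axis midway between the tabs, 25 mm above the cap's underside; axes as the cap's. The tabs' flat faces (20 mm wide along x, from 11 mm below to 11 mm above this height) stand 64 mm apart along y, 55 mm when fully squeezed. Squeeze from above across the tabs; 20 to 30 N is ample. Fingertips may reach 15 mm below this point, not lower.
- tab_a (a joint): Travel of the tab on the cap's +y side, m: 0 at rest, 0.0045 fully in. A spring resists with 2 N at rest, 9 N fully in. A tooth below the tab clears the tub's safety stop from 0.003 on.
- tab_b (a joint): Travel of the tab on the cap's -y side, m: 0 at rest, 0.0045 fully in. A spring resists with 2 N at rest, 9 N fully in. A tooth below the tab clears the tub's safety stop from 0.003 on.
- holder: Fixed steel foot, 130 x 130 x 10 mm, with a blue band that clamps the white tub (84 mm across) upright and firm. Origin: centre of its underside on the bench, on the tub's axis; z up. The tub may be clamped at any turn and the cap screwed on more or less far, so the angle at which the cap comes free cannot be read from any pose: feel for it.
- shoulder (a point): Centre of the tub's flat shoulder, 84 mm above the bench. Two white safety stops stand on it, 9 mm high, 29.5 to 35 mm from the axis: they catch the tabs' teeth unless the tabs are squeezed. The plastic is damaged if cap and tub press on each other with more than 50 N in all (contacts added up).
- neck (a point): Centre of the neck's mouth, 119 mm above the bench; the neck is 40 mm across, 35 mm tall. Turned anticlockwise seen from above, the squeezed cap leaves the thread 0.22 to 1.3 rad from its start; 0.12 rad further is a hard end stop. Against the stop it binds: feel it (0.1 to 0.2 N m), go back 0.05 to 0.1 rad, then lift 40 mm to clear the neck. If it catches when lifted 1.5 mm, it is not free yet.
- tray: Fixed shallow metal drip tray, 220 (along its x) x 170 (y) x 18 mm, walls and floor 3 mm thick. Origin: centre of its underside on the bench; its inner floor is 3 mm above the origin.
- brush: Bystander: wooden-handled scratch brush, 240 mm long, lying on the bench. Origin: its middle, on the bench.
- hammer: Bystander: steel chipping hammer with a rubber grip, 270 mm long, lying on the bench. Origin: about its middle, on the bench.
- magnet: Bystander: red triangular welding magnet, 90 mm, 22 mm thick, lying flat. Origin: about its middle, on the bench.
- coupon: Bystander: short steel pipe piece with a weld bead, 76 mm across, 70 mm tall, standing. Origin: centre of its lower end.
- spray: Bystander: green aerosol can, 52 mm across, 170 mm tall, standing. Origin: centre of its base.
- neutraliser: Bystander: small white jar with a plain white lid and blue label, 62 mm across, 85 mm tall, standing. Origin: centre of its base.
- clamp: Bystander: steel bar clamp with a wooden handle, about 230 x 85 mm, 20 mm thick, lying on the bench. Origin: middle of its bar, on the bench.
Not all that is in view belongs to the job. Several things have the shape of the cap; the one meant has the colours described above. What is shaped like the holder but pink is not meant.

How it is judged:
By the outcome, as a careful person would: the job done as asked, in the order asked, and still so for the second after the job is handed in, with the robot touching nothing.
It also fails if it takes over 67 s, if anything falls off the work surface, if the arm or the gripper's body presses on something with over 40 N, if the wrist force passes 120 N, or if a joint passes its speed limit or range.

## Working session

There is one attempt and no reset: what is moved stays moved. The work goes in short steps, Python scripts to look and compute and a shell command to move; the robot and the scene stay as the last step left them, time stands still between calls to the robot, and variables do not carry over. Pictures are saved under pics/ and viewed, and the job is handed in when it is done.

```bash
ls; mkdir -p pics; cat > h.py <<'E'
import numpy as np, cv2
from station import robot, viewer, ticket
from scipy.spatial.transform import Rotation as Ro
def snap(n,f):
    s=viewer.snapshot(n); cv2.imwrite('pics/'+f,cv2.cvtColor(s['frame'],cv2.COLOR_RGB2BGR)); return s
def plane(s,p,z):
    R=np.array(s['R']);t=np.array(s['t']);C=-R.T@t
    d=R.T@np.array([(p[0]-s['cx'])/s['fx'],(p[1]-s['cy'])/s['fy'],1]); return C+d*(z-C[2])/d[2]
def proj(s,X):
    c=np.array(s['R'])@np.array(X)+np.array(s['t']); return [s['fx']*c[0]/c[2]+s['cx'],s['fy']*c[1]/c[2]+s['cy']]
E
python3 - <<'E'
from h import *
st=robot.sense();print({k:np.round(v,3) for k,v in st.items()},robot.pinch_z)
for n in ['scene','top','wrist']:
    s=snap(n,n+'0.png')
    C=-np.array(s['R']).T@np.array(s['t']);print(n,C.round(3),s['fx'])
    if n=='wrist':continue
    for t,z in [('cap',.085),('grip',.11),('holder',0),('neck',.119),('tray',0)]:
        for r in viewer.place_of(n,t)[:4]: print(t,np.round(r['position'],1),round(r['confidence'],2),plane(s,r['position'],z).round(4))
E
```

```text
pics
{'clock': np.float64(0.0), 'q': array([-1.275,  0.427,  0.074,  1.607, -0.034,  1.111, -0.067]), 'dq': array([-0.001, -0.001,  0.001, -0.002,  0.   ,  0.   , -0.   ]), 'tau': array([-1.0000e-03, -9.3585e+01,  3.6660e+00, -4.5419e+01, -4.9000e-02,
        2.0000e-02,  0.0000e+00]), 'ee_pos': array([0.291, 0.609, 0.205]), 'eef_rot': array([-6.940e-01, -3.064e+00,  2.000e-03]), 'ft_force': array([-0.07 ,  0.188,  0.487]), 'ft_torque': array([-0.012,  0.043, -0.007]), 'finger_gap': np.float64(0.094)} 0.0188
scene [1.455 0.312 0.685] 474.0221381752798
cap [403.1 249.1] 0.86 [0.5381 0.218  0.085 ]
cap [365.  249.8] 0.65 [0.5639 0.1348 0.085 ]
cap [314.6 257.9] 0.6 [0.6257 0.0335 0.085 ]
grip [399.5 240.7] 0.94 [0.5442 0.209  0.11  ]
grip [312.5 251.1] 0.78 [0.6364 0.0327 0.11  ]
grip [371.  238.9] 0.67 [0.5536 0.1457 0.11  ]
holder [349.6 229.8] 0.79 [0.3503 0.0466 0.    ]
holder [370.3 278. ] 0.72 [0.5539 0.1483 0.    ]
neck [350.6 191.2] 0.89 [0.3486 0.0471 0.119 ]
tray [252.2 243. ] 0.55 [ 0.4856 -0.1892  0.    ]
top [0.268 0.015 1.532] 572.7758552732387
cap [322.4 264. ] 0.84 [ 0.4975 -0.0071  0.085 ]
cap [259.5 239.1] 0.79 [0.5632 0.1545 0.085 ]
cap [248.9 302. ] 0.65 [0.4016 0.1787 0.085 ]
grip [323.3 261.9] 0.96 [ 0.4988 -0.0091  0.11  ]
grip [245.2 304.1] 0.75 [0.3942 0.1849 0.11  ]
grip [260.8 239.3] 0.67 [0.5575 0.1488 0.11  ]
holder [304.6 321.4] 0.88 [0.3574 0.0399 0.    ]
holder [268.9 245.7] 0.78 [0.562  0.1368 0.    ]
neck [266.  239.2] 0.73 [0.5559 0.1348 0.119 ]
neck [300.5 320.7] 0.55 [0.3522 0.048  0.119 ]
tray [386.4 270.7] 0.87 [ 0.4918 -0.1811  0.    ]
wrist [0.225 0.64  0.384] 349.51051927415153
```

View pics/scene0.png

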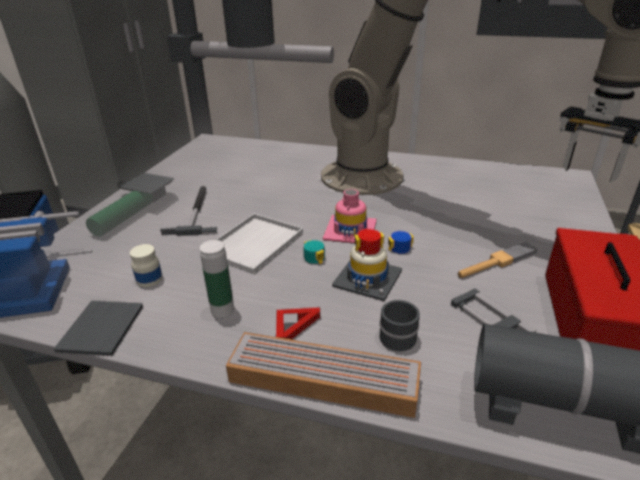

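View pics/top0.png

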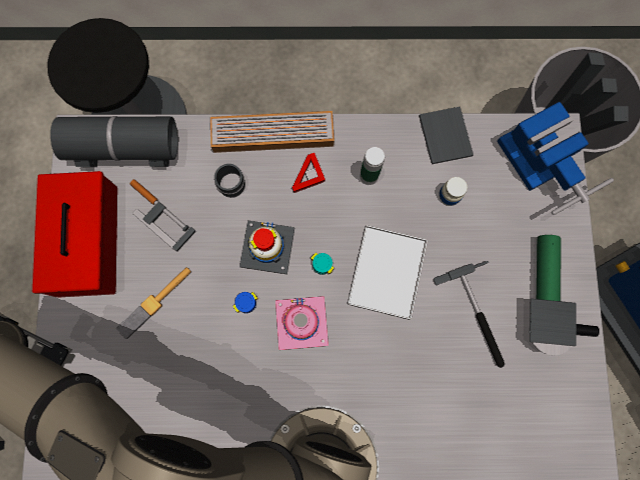

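```bash
python3 - <<'E'
from h import *
im=cv2.imread('pics/top0.png')
cv2.imwrite('pics/topz.png',cv2.resize(im[200:330,220:450],None,fx=3.4,fy=3.4,interpolation=cv2.INTER_CUBIC))
R=Ro.from_rotvec(robot.sense()['eef_rot']).as_matrix();print(R.round(3))
print('tool delta',(R.T@(np.array([.556,.145,.24])-robot.sense()['ee_pos'])).round(3))
E
```

```text
[[-0.902  0.431 -0.   ]
 [ 0.431  0.902 -0.   ]
 [ 0.    -0.    -1.   ]]
tool delta [-0.439 -0.304 -0.035]
```

View pics/topz.png

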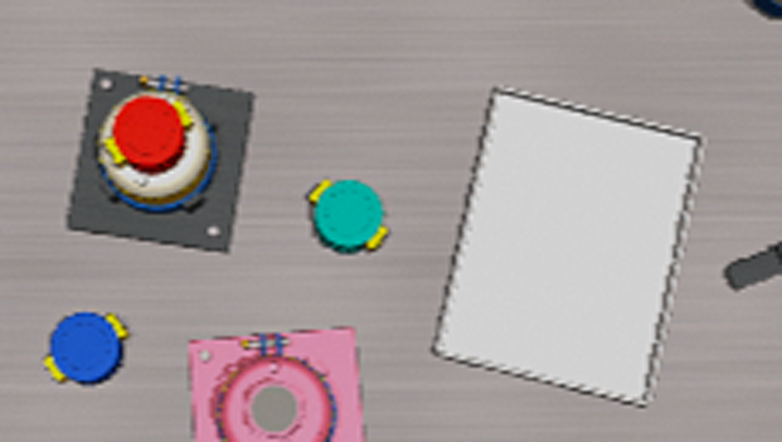

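View pics/wrist0.png

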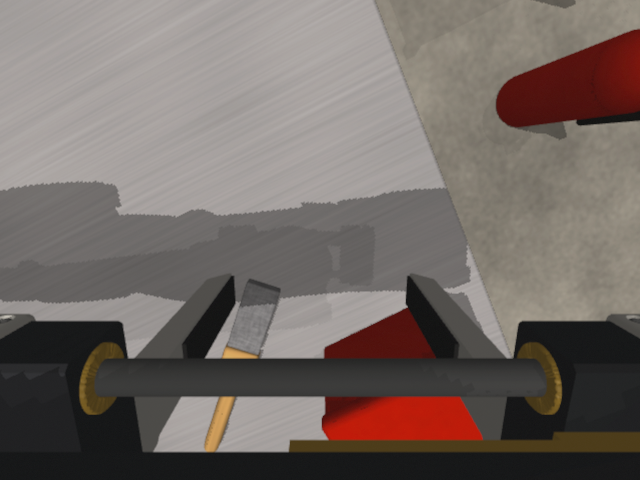

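```bash
python3 -m crank '[{"rotation":[0,0,0.05],"translation":[-0.01,-0.007,-0.02],"fingers":1},{"rotation":[0,0,0.15],"translation":[-0.04,-0.028,-0.035],"fingers":1},{"rotation":[0,0,0.3],"translation":[-0.08,-0.055,-0.045],"fingers":1},{"rotation":[0,0,0.45],"translation":[-0.12,-0.083,-0.055],"fingers":1},{"rotation":[0,0,0.6],"translation":[-0.16,-0.111,-0.055],"fingers":1},{"rotation":[0,0,0.75],"translation":[-0.2,-0.138,-0.055],"fingers":1},{"rotation":[0,0,0.9],"translation":[-0.24,-0.166,-0.055],"fingers":1},{"rotation":[0,0,1.05],"translation":[-0.28,-0.194,-0.055],"fingers":1},{"rotation":[0,0,1.2],"translation":[-0.32,-0.222,-0.055],"fingers":1},{"rotation":[0,0,1.35],"translation":[-0.36,-0.249,-0.055],"fingers":1}]'
python3 - <<'E'
from h import *
s=robot.sense();print(s['ee_pos'],s['q'].round(2))
R=Ro.from_rotvec(s['eef_rot']).as_matrix();print(R.round(3),(R.T@(np.array([.50,.145,.26])-s['ee_pos'])).round(3))
E
```

```text
clock: 1.65
ee_pos: [0.5091, 0.2272, 0.2609]
eef_rot: [-2.463, -1.95, -0.001]
ft_force: [-0.1, -0.2, -1.0]
finger_gap: 0.0937
[0.50911855 0.22719233 0.26085392] [-0.95  0.19  0.48  1.83 -0.1   1.14 -0.66]
[[ 0.229  0.973  0.   ]
 [ 0.973 -0.229  0.001]
 [ 0.001  0.    -1.   ]] [-0.082  0.01   0.001]
```

```bash
python3 -m crank '[{"rotation":[0,0,0.12],"translation":[-0.015,0.002,0],"fingers":1},{"rotation":[0,0,0.25],"translation":[-0.035,0.004,0],"fingers":1},{"rotation":[0,0,0.4],"translation":[-0.06,0.007,0],"fingers":1},{"rotation":[0,0,0.55],"translation":[-0.085,0.01,0],"fingers":1},{"rotation":[0,0,0.68],"translation":[-0.1,0.012,0],"fingers":1},{"rotation":[0,0,0.78],"translation":[-0.112,0.013,0],"fingers":1},{"rotation":[0,0,0.83],"translation":[-0.117,0.013,0],"fingers":1},{"rotation":[0,0,0.83],"translation":[-0.117,0.013,0],"fingers":1},{"rotation":[0,0,0.83],"translation":[-0.117,0.013,0],"fingers":1},{"rotation":[0,0,0.83],"translation":[-0.117,0.013,0],"fingers":1}]'
python3 - <<'E'
from h import *
s=robot.sense();print(s['ee_pos'],s['q'].round(2))
R=Ro.from_rotvec(s['eef_rot']).as_matrix();print(R.round(3))
for n in ['wrist','top']:
    c=snap(n,n+'1.png')
    for t,z in [('cap',.085),('grip',.11),('tab_a',.11),('holder',0),('neck',.119)]:
        for r in viewer.place_of(n,t)[:4]: print(n,t,np.round(r['position'],1),round(r['confidence'],2),plane(c,r['position'],z).round(4))
E
```

```text
clock: 2.65
ee_pos: [0.4951, 0.1126, 0.2605]
eef_rot: [-3.037, -0.804, -0.0]
ft_force: [-0.6, 0.2, 0.7]
finger_gap: 0.094
[0.49507541 0.11262403 0.26049393] [-0.93  0.1   0.63  1.94 -0.06  1.13 -1.33]
[[ 0.869  0.495  0.   ]
 [ 0.495 -0.869  0.   ]
 [ 0.    -0.    -1.   ]]
wrist cap [229.4 241.7] 0.89 [0.4316 0.1858 0.085 ]
wrist cap [406.7 247. ] 0.87 [0.5188 0.0214 0.085 ]
wrist cap [326.3 152.8] 0.84 [0.5599 0.1427 0.085 ]
wrist grip [408.7 252.7] 0.98 [0.5176 0.0255 0.11  ]
wrist grip [327.8 156.1] 0.9 [0.5579 0.1404 0.11  ]
wrist grip [228.6 244.7] 0.72 [0.4373 0.1825 0.11  ]Traceback (most recent call last):
  File "<stdin>", line 7, in <module>
ValueError: it knows: brush, cap, clamp, coupon, grip, hammer, holder, magnet, neck, neutraliser, shoulder, spray, tray
```

View pics/wrist1.png

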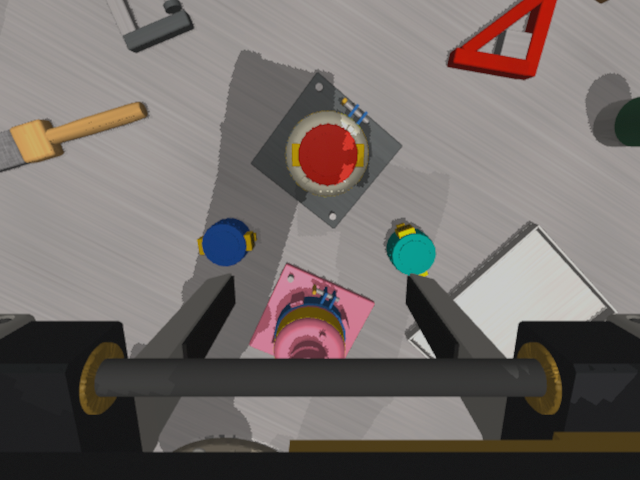

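```bash
cat > m.py <<'E'
from h import *
import sys
def meas(n,f,box,zb=.085):
    c=snap(n,f);x0,y0,x1,y1=box
    hsv=cv2.cvtColor(c['frame'],cv2.COLOR_RGB2HSV).astype(int);H,S,V=hsv[...,0],hsv[...,1],hsv[...,2]
    m=np.zeros(H.shape,bool);m[y0:y1,x0:x1]=1
    red=m&((H<6)|(H>172))&(S>150)&(V>60);yel=m&(H>20)&(H<35)&(S>150)&(V>90)
    ys,xs=np.nonzero(red);cen=np.array([xs.mean(),ys.mean()]);print('red',cen,len(xs),[xs.min(),xs.max(),ys.min(),ys.max()])
    P=plane(c,cen,zb+.039);print('top centre',P.round(4))
    k,l,st,ce=cv2.connectedComponentsWithStats(yel.astype(np.uint8))
    pts=[]
    for i in range(1,k):
        if st[i][4]>15: print(st[i],ce[i].round(1),plane(c,ce[i],zb+.036).round(4)); pts.append((st[i][4],plane(c,ce[i],zb+.036)))
    pts.sort(key=lambda a:-a[0])
    if len(pts)>1:
        d=pts[0][1]-pts[1][1];d=d*np.sign(d[0]);print('mid',((pts[0][1]+pts[1][1])/2).round(4),'dist',np.linalg.norm(d).round(4),'ang',np.degrees(np.arctan2(d[1],d[0])).round(2))
E
python3 - <<'E'
from m import *
meas('wrist','w2.png',(270,110,390,200))
im=cv2.imread('pics/w2.png')
cv2.imwrite('pics/w2z.png',cv2.resize(im[60:240,240:420],None,fx=3.3,fy=3.3))
c=snap('top','t2.png')
cv2.imwrite('pics/t2z.png',cv2.resize(cv2.imread('pics/t2.png')[200:330,220:450],None,fx=3.4,fy=3.4))
E
```

```text
red [327.27617006 153.93390497] 2799 [np.int64(299), np.int64(356), np.int64(123), np.int64(184)]
top centre [0.5592 0.1418 0.124 ]
[292 144   8  22 143] [294.8 154.6] [0.5446 0.1664 0.121 ]
[356 144   8  22 139] [359.9 154.2] [0.5734 0.1166 0.121 ]
mid [0.559  0.1415 0.121 ] dist 0.0575 ang -59.98
```

View pics/w2z.png

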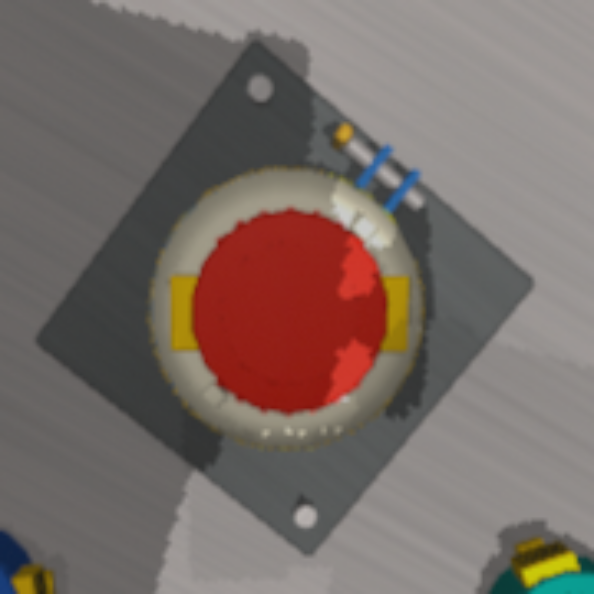

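```bash
python3 - <<'E'
from m import *
meas('top','t3.png',(246,222,285,258))
meas('scene','s3.png',(345,222,395,262))
s=robot.sense();R=Ro.from_rotvec(s['eef_rot']).as_matrix();print((R.T@(np.array([.559,.1417,.20])-s['ee_pos'])).round(4))
E
```

```text
m.py:8: RuntimeWarning: Mean of empty slice.
  ys,xs=np.nonzero(red);cen=np.array([xs.mean(),ys.mean()]);print('red',cen,len(xs),[xs.min(),xs.max(),ys.min(),ys.max()])
  ret = ret.dtype.type(ret / rcount)
Traceback (most recent call last):
  File "m.py", line 8, in meas
    ys,xs=np.nonzero(red);cen=np.array([xs.mean(),ys.mean()]);print('red',cen,len(xs),[xs.min(),xs.max(),ys.min(),ys.max()])
                                                                                       ~~~~~~^^
ValueError: zero-size array to reduction operation minimum which has no identity
```

```bash
python3 - <<'E'
from m import *
try: meas('scene','s3.png',(345,222,395,262))
except Exception as e: print(e)
s=robot.sense();R=Ro.from_rotvec(s['eef_rot']).as_matrix();print((R.T@(np.array([.559,.1417,.17])-s['ee_pos'])).round(4))
E
```

```text
red [369.24107143 240.54910714] 448 [np.int64(358), np.int64(379), np.int64(229), np.int64(253)]
top centre [0.5833 0.1474 0.124 ]
[356 236   4  14  34] [357.  242.2] [0.5925 0.1219 0.121 ]
[389 238   4  12  32] [390.5 243.3] [0.5774 0.1937 0.121 ]
mid [0.5849 0.1578 0.121 ] dist 0.0734 ang -78.11
[0.0702 0.006  0.0904]
```

```bash
python3 -m crank '[{"rotation":[0,0,0],"translation":[0.01,0.001,0.01],"fingers":1},{"rotation":[0,0,0],"translation":[0.03,0.003,0.03],"fingers":1},{"rotation":[0,0,0],"translation":[0.05,0.004,0.05],"fingers":1},{"rotation":[0,0,0],"translation":[0.063,0.005,0.07],"fingers":1},{"rotation":[0,0,0],"translation":[0.069,0.006,0.085],"fingers":1},{"rotation":[0,0,0],"translation":[0.07,0.006,0.09],"fingers":1},{"rotation":[0,0,0],"translation":[0.07,0.006,0.09],"fingers":1},{"rotation":[0,0,0],"translation":[0.07,0.006,0.09],"fingers":1},{"rotation":[0,0,0],"translation":[0.07,0.006,0.09],"fingers":1},{"rotation":[0,0,0],"translation":[0.07,0.006,0.09],"fingers":1}]' 10
python3 - <<'E'
from m import *
s=robot.sense();print(s['ee_pos'],s['ft_force'].round(2),s['ft_torque'].round(3))
c=snap('wrist','w4.png');c2=snap('scene','s4.png')
im=cv2.imread('pics/s4.png')
cv2.imwrite('pics/s4z.png',cv2.resize(im[160:310,290:450],None,fx=4,fy=4,interpolation=cv2.INTER_CUBIC))
print(plane(c2,(369.2,240.5),.1045))
E
```

```text
clock: 4.0
ee_pos: [0.559, 0.1416, 0.1713]
eef_rot: [-3.037, -0.801, -0.002]
ft_force: [0.5, -0.3, -0.5]
finger_gap: 0.0943
[0.55898518 0.14155239 0.17128283] [ 0.5  -0.29 -0.45] [ 0.011  0.149 -0.022]
[0.55280406 0.14151908 0.1045    ]
```

View pics/w4.png

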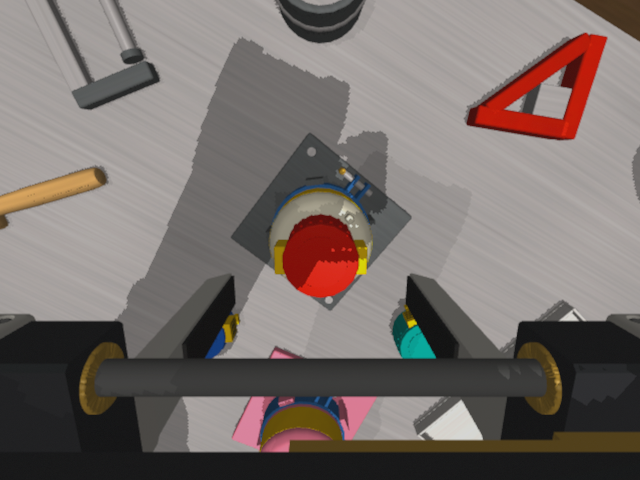

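View pics/s4z.png

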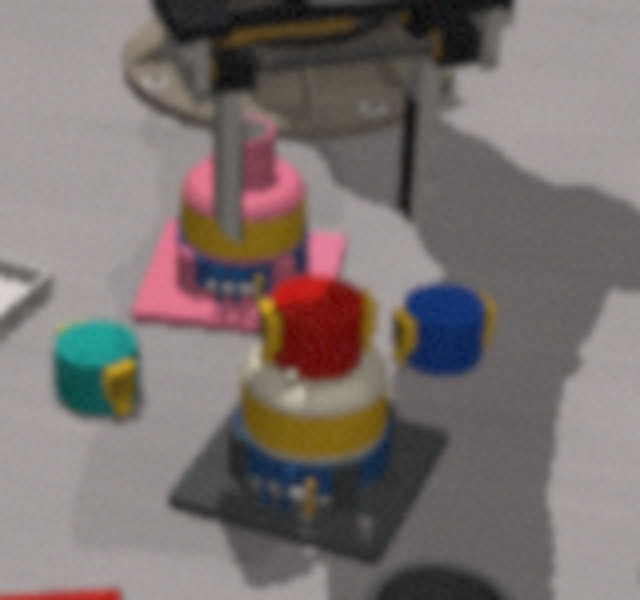

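```bash
python3 -m crank '[{"rotation":[0,0,0],"translation":[0,0,0.01],"fingers":1},{"rotation":[0,0,0],"translation":[0,0,0.02],"fingers":1},{"rotation":[0,0,0],"translation":[0,0,0.03],"fingers":1},{"rotation":[0,0,0],"translation":[0,0,0.04],"fingers":1},{"rotation":[0,0,0],"translation":[0,0,0.05],"fingers":1},{"rotation":[0,0,0],"translation":[0,0,0.06],"fingers":1},{"rotation":[0,0,0],"translation":[0,0,0.068],"fingers":0.85},{"rotation":[0,0,0],"translation":[0,0,0.072],"fingers":0.75},{"rotation":[0,0,0],"translation":[0,0,0.072],"fingers":0.72},{"rotation":[0,0,0],"translation":[0,0,0.072],"fingers":0.72}]' 6
python3 - <<'E'
from m import *
s=robot.sense();print(s['ee_pos'],s['ft_force'].round(2),s['ft_torque'].round(3),s['finger_gap'])
c=snap('wrist','w5.png');c2=snap('scene','s5.png')
im=cv2.imread('pics/s5.png')
cv2.imwrite('pics/s5z.png',cv2.resize(im[160:310,290:450],None,fx=4,fy=4,interpolation=cv2.INTER_CUBIC))
E
```

```text
clock: 5.1
ee_pos: [0.5591, 0.1414, 0.0987]
eef_rot: [-3.038, -0.801, -0.0]
ft_force: [-0.5, -0.8, 0.3]
finger_gap: 0.0686
[0.55905402 0.14144036 0.09867774] [-0.53 -0.83  0.28] [-0.029  0.094  0.019] 0.0685522111048703
```

View pics/w5.png

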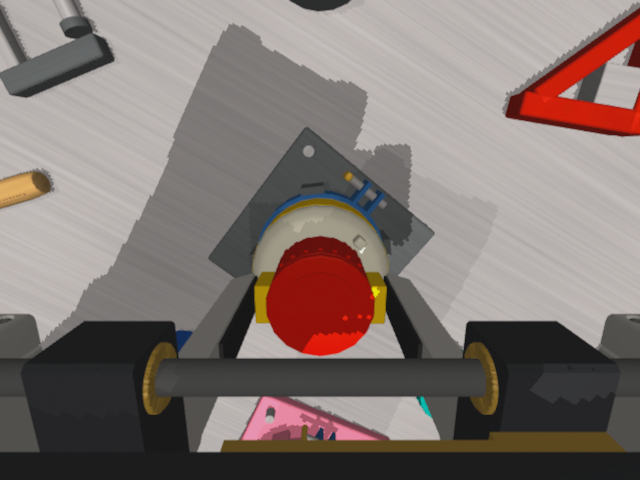

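View pics/s5z.png

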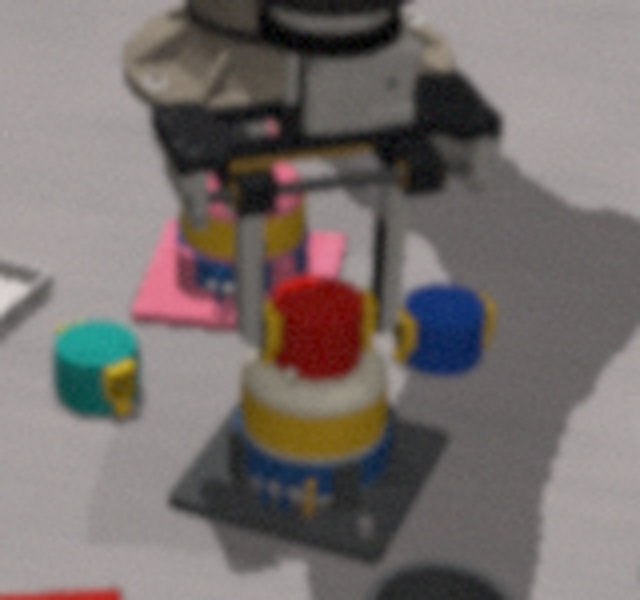

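```bash
python3 - <<'E'
from m import *
c=viewer.snapshot('scene')
u=np.array([.495,-.869,0])
for X in ([.559,.1414,.0985],np.array([.559,.1414,.110])+.032*u,np.array([.559,.1414,.110])-.032*u,[.559,.1414,.124]):
    p=np.array(proj(c,X));print(p,(p-[290,160])*4)
cw=viewer.snapshot('wrist')
for X in (np.array([.559,.1414,.121])+.03*u,np.array([.559,.1414,.121])-.03*u,[.559,.1414,.124]): print(np.round(proj(cw,X),1))
hsv=cv2.cvtColor(cw['frame'],cv2.COLOR_RGB2HSV)
E
```

```text
[368.48314562 244.12515498] [313.93258249 336.50061992]
[355.05699356 241.74414599] [260.22797424 326.97658394]
[382.12670565 237.98857304] [368.5068226  311.95429215]
[368.88779281 234.59272384] [315.55117123 298.37089536]
[381.9 305.1]
[258.4 305.2]
[320.2 307.8]
```

```bash
python3 -m crank '[{"rotation":[0,0,0],"translation":[0,0,0],"fingers":0.69},{"rotation":[0,0,0],"translation":[0,0,0],"fingers":0.68},{"rotation":[0,0,0],"translation":[0,0,0],"fingers":0.67},{"rotation":[0,0,0],"translation":[0,0,0],"fingers":0.66},{"rotation":[0,0,0],"translation":[0,0,0],"fingers":0.65},{"rotation":[0,0,0],"translation":[0,0,0],"fingers":0.64},{"rotation":[0,0,0],"translation":[0,0,0],"fingers":0.63},{"rotation":[0,0,0],"translation":[0,0,0],"fingers":0.62},{"rotation":[0,0,0],"translation":[0,0,0],"fingers":0.61},{"rotation":[0,0,0],"translation":[0,0,0],"fingers":0.6}]' 8
python3 - <<'E'
from m import *
s=robot.sense();print(s['ee_pos'],s['ft_force'].round(2),s['ft_torque'].round(3),s['finger_gap'])
R=Ro.from_rotvec(s['eef_rot']).as_matrix();print('tool f',(R.T@s['ft_force']).round(2))
E
```

```text
clock: 6.3
ee_pos: [0.559, 0.1415, 0.0986]
eef_rot: [-3.038, -0.801, -0.0]
ft_force: [-0.8, -0.5, 5.7]
finger_gap: 0.0567
[0.55899845 0.14147213 0.09862074] [-0.82 -0.49  5.66] [-0.145  0.384 -0.009] 0.05667713223118048
tool f [-0.95  0.03 -5.66]
```

```bash
python3 -m crank '[{"rotation":[0,0,0],"translation":[0,0,-0.0005],"fingers":0.58},{"rotation":[0,0,0],"translation":[0,0,-0.0005],"fingers":0.56},{"rotation":[0,0,0],"translation":[0,0,-0.0005],"fingers":0.54},{"rotation":[0,0,0],"translation":[0,0,-0.0005],"fingers":0.52},{"rotation":[0,0,0],"translation":[0,0,-0.0005],"fingers":0.5},{"rotation":[0,0,0],"translation":[0,0,-0.0005],"fingers":0.5},{"rotation":[0,0,0],"translation":[0,0,-0.0005],"fingers":0.5},{"rotation":[0,0,0],"translation":[0,0,-0.0005],"fingers":0.5},{"rotation":[0,0,0],"translation":[0,0,-0.0005],"fingers":0.5},{"rotation":[0,0,0],"translation":[0,0,-0.0005],"fingers":0.5}]' 25
cat > f.py <<'E'
from m import *
s=robot.sense();R=Ro.from_rotvec(s['eef_rot']).as_matrix()
print(s['clock'],'pos',s['ee_pos'].round(4),'yaw',np.round(np.arctan2(R[1,1],R[0,1]),4),'toolF',(R.T@s['ft_force']).round(2),'toolT',(R.T@s['ft_torque']).round(3),'gap',round(s['finger_gap'],4),'q7',s['q'][6].round(3))
E
python3 f.py
```

```text
clock: 7.3
ee_pos: [0.5589, 0.1414, 0.0989]
eef_rot: [3.038, 0.801, -0.0]
ft_force: [-0.4, 0.2, -1.1]
finger_gap: 0.0543
7.3 pos [0.5589 0.1414 0.0989] yaw -1.055 toolF [-0.25 -0.43  1.09] toolT [ 0.085 -0.162 -0.023] gap 0.0543 q7 -1.128
```

```bash
python3 -m crank '[{"rotation":[0,0,-0.02],"translation":[0,0,0],"fingers":0.5},{"rotation":[0,0,-0.04],"translation":[0,0,0],"fingers":0.5},{"rotation":[0,0,-0.06],"translation":[0,0,0],"fingers":0.5},{"rotation":[0,0,-0.08],"translation":[0,0,0],"fingers":0.5},{"rotation":[0,0,-0.1],"translation":[0,0,0],"fingers":0.5},{"rotation":[0,0,-0.12],"translation":[0,0,0],"fingers":0.5},{"rotation":[0,0,-0.14],"translation":[0,0,0],"fingers":0.5},{"rotation":[0,0,-0.16],"translation":[0,0,0],"fingers":0.5},{"rotation":[0,0,-0.18],"translation":[0,0,0],"fingers":0.5},{"rotation":[0,0,-0.2],"translation":[0,0,0],"fingers":0.5}]' 25; python3 f.py
```

```text
clock: 8.3
ee_pos: [0.5589, 0.1414, 0.099]
eef_rot: [2.942, 1.103, -0.0]
ft_force: [0.3, 0.4, -0.8]
finger_gap: 0.0539
8.3 pos [0.5589 0.1414 0.099 ] yaw -0.8534 toolF [ 0.43 -0.09  0.8 ] toolT [ 0.061 -0.163  0.013] gap 0.0539 q7 -0.955
```

```bash
python3 -m crank '[{"rotation":[0,0,-0.01],"translation":[0,0,0],"fingers":0.5},{"rotation":[0,0,-0.02],"translation":[0,0,0],"fingers":0.5},{"rotation":[0,0,-0.03],"translation":[0,0,0],"fingers":0.5},{"rotation":[0,0,-0.04],"translation":[0,0,0],"fingers":0.5},{"rotation":[0,0,-0.05],"translation":[0,0,0],"fingers":0.5},{"rotation":[0,0,-0.06],"translation":[0,0,0],"fingers":0.5},{"rotation":[0,0,-0.07],"translation":[0,0,0],"fingers":0.5},{"rotation":[0,0,-0.08],"translation":[0,0,0],"fingers":0.5},{"rotation":[0,0,-0.09],"translation":[0,0,0],"fingers":0.5},{"rotation":[0,0,-0.1],"translation":[0,0,0],"fingers":0.5}]' 25; python3 f.py; python3 - <<'E'
from m import *
snap('wrist','w6.png')
E
```

```text
clock: 9.3
ee_pos: [0.5588, 0.1414, 0.0989]
eef_rot: [-2.883, -1.247, 0.0]
ft_force: [-0.7, -0.1, -0.1]
finger_gap: 0.0542
9.3 pos [0.5588 0.1414 0.0989] yaw -0.7542 toolF [-0.57 -0.41  0.07] toolT [ 0.078 -0.092  0.02 ] gap 0.0542 q7 -0.87
```

View pics/w6.png

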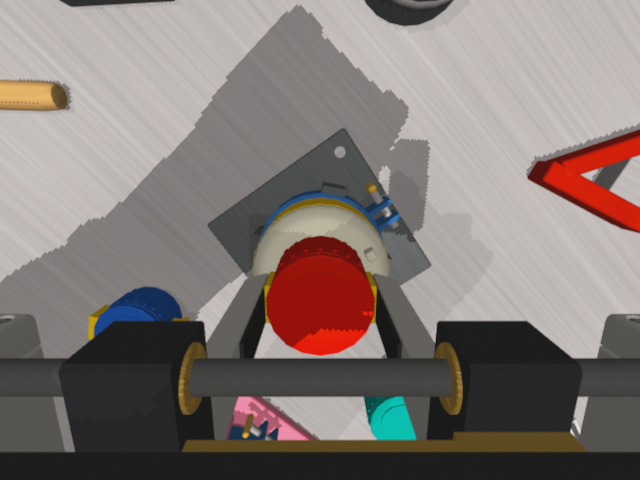

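```bash
python3 -m crank '[{"rotation":[0,0,-0.01],"translation":[0,0,0],"fingers":0.5},{"rotation":[0,0,-0.02],"translation":[0,0,0],"fingers":0.5},{"rotation":[0,0,-0.03],"translation":[0,0,0],"fingers":0.5},{"rotation":[0,0,-0.04],"translation":[0,0,0],"fingers":0.5},{"rotation":[0,0,-0.045],"translation":[0,0,0],"fingers":0.5},{"rotation":[0,0,-0.05],"translation":[0,0,0],"fingers":0.5},{"rotation":[0,0,-0.055],"translation":[0,0,0],"fingers":0.5},{"rotation":[0,0,-0.06],"translation":[0,0,0],"fingers":0.5},{"rotation":[0,0,-0.06],"translation":[0,0,0],"fingers":0.5},{"rotation":[0,0,-0.06],"translation":[0,0,0],"fingers":0.5}]' 25; python3 f.py
```

```text
clock: 10.35
ee_pos: [0.5589, 0.1414, 0.0989]
eef_rot: [2.845, 1.332, -0.0]
ft_force: [-0.3, 0.5, -0.5]
finger_gap: 0.0544
10.35 pos [0.5589 0.1414 0.0989] yaw -0.6952 toolF [ 0.17 -0.59  0.46] toolT [ 0.021 -0.097 -0.018] gap 0.0544 q7 -0.819
```

```bash
python3 f.py; python3 f.py
```

```text
10.35 pos [0.5589 0.1414 0.0989] yaw -0.6952 toolF [ 0.17 -0.59  0.46] toolT [ 0.021 -0.097 -0.018] gap 0.0544 q7 -0.819
10.35 pos [0.5589 0.1414 0.0989] yaw -0.6952 toolF [ 0.17 -0.59  0.46] toolT [ 0.021 -0.097 -0.018] gap 0.0544 q7 -0.819
```

```bash
python3 -m crank '[{"rotation":[0,0,-0.01],"translation":[0,0,0],"fingers":0.5},{"rotation":[0,0,-0.02],"translation":[0,0,0],"fingers":0.5},{"rotation":[0,0,-0.03],"translation":[0,0,0],"fingers":0.5},{"rotation":[0,0,-0.04],"translation":[0,0,0],"fingers":0.5},{"rotation":[0,0,-0.045],"translation":[0,0,0],"fingers":0.5},{"rotation":[0,0,-0.05],"translation":[0,0,0],"fingers":0.5},{"rotation":[0,0,-0.055],"translation":[0,0,0],"fingers":0.5},{"rotation":[0,0,-0.06],"translation":[0,0,0],"fingers":0.5},{"rotation":[0,0,-0.06],"translation":[0,0,0],"fingers":0.5},{"rotation":[0,0,-0.06],"translation":[0,0,0],"fingers":0.5}]' 25; python3 f.py
```

```text
clock: 11.35
ee_pos: [0.5589, 0.1414, 0.099]
eef_rot: [2.804, 1.417, -0.0]
ft_force: [0.2, -0.1, -0.9]
finger_gap: 0.0545
11.35 pos [0.5589 0.1414 0.099 ] yaw -0.6351 toolF [0.1  0.22 0.94] toolT [ 0.023 -0.141 -0.033] gap 0.0545 q7 -0.767
```

```bash
python3 -m crank '[{"rotation":[0,0,-0.01],"translation":[0,0,0],"fingers":0.5},{"rotation":[0,0,-0.02],"translation":[0,0,0],"fingers":0.5},{"rotation":[0,0,-0.03],"translation":[0,0,0],"fingers":0.5},{"rotation":[0,0,-0.04],"translation":[0,0,0],"fingers":0.5},{"rotation":[0,0,-0.045],"translation":[0,0,0],"fingers":0.5},{"rotation":[0,0,-0.05],"translation":[0,0,0],"fingers":0.5},{"rotation":[0,0,-0.055],"translation":[0,0,0],"fingers":0.5},{"rotation":[0,0,-0.06],"translation":[0,0,0],"fingers":0.5},{"rotation":[0,0,-0.06],"translation":[0,0,0],"fingers":0.5},{"rotation":[0,0,-0.06],"translation":[0,0,0],"fingers":0.5}]' 25; python3 f.py
```

```text
clock: 12.35
ee_pos: [0.5589, 0.1414, 0.099]
eef_rot: [2.76, 1.5, -0.0]
ft_force: [-0.1, -0.2, -0.7]
finger_gap: 0.0542
12.35 pos [0.5589 0.1414 0.099 ] yaw -0.5752 toolF [-0.21  0.06  0.71] toolT [ 0.046 -0.094 -0.007] gap 0.0542 q7 -0.715
```

```bash
python3 -m crank '[{"rotation":[0,0,-0.01],"translation":[0,0,0],"fingers":0.5},{"rotation":[0,0,-0.02],"translation":[0,0,0],"fingers":0.5},{"rotation":[0,0,-0.03],"translation":[0,0,0],"fingers":0.5},{"rotation":[0,0,-0.04],"translation":[0,0,0],"fingers":0.5},{"rotation":[0,0,-0.045],"translation":[0,0,0],"fingers":0.5},{"rotation":[0,0,-0.05],"translation":[0,0,0],"fingers":0.5},{"rotation":[0,0,-0.055],"translation":[0,0,0],"fingers":0.5},{"rotation":[0,0,-0.06],"translation":[0,0,0],"fingers":0.5},{"rotation":[0,0,-0.06],"translation":[0,0,0],"fingers":0.5},{"rotation":[0,0,-0.06],"translation":[0,0,0],"fingers":0.5}]' 25; python3 f.py
```

```text
clock: 13.35
ee_pos: [0.5589, 0.1415, 0.099]
eef_rot: [-2.714, -1.582, 0.0]
ft_force: [-0.8, 0.2, -0.8]
finger_gap: 0.054
13.35 pos [0.5589 0.1415 0.099 ] yaw -0.5151 toolF [-0.23 -0.75  0.77] toolT [ 0.118 -0.129  0.004] gap 0.054 q7 -0.663
```

```bash
python3 -m crank '[{"rotation":[0,0,-0.01],"translation":[0,0,0],"fingers":0.5},{"rotation":[0,0,-0.02],"translation":[0,0,0],"fingers":0.5},{"rotation":[0,0,-0.03],"translation":[0,0,0],"fingers":0.5},{"rotation":[0,0,-0.04],"translation":[0,0,0],"fingers":0.5},{"rotation":[0,0,-0.045],"translation":[0,0,0],"fingers":0.5},{"rotation":[0,0,-0.05],"translation":[0,0,0],"fingers":0.5},{"rotation":[0,0,-0.055],"translation":[0,0,0],"fingers":0.5},{"rotation":[0,0,-0.06],"translation":[0,0,0],"fingers":0.5},{"rotation":[0,0,-0.06],"translation":[0,0,0],"fingers":0.5},{"rotation":[0,0,-0.06],"translation":[0,0,0],"fingers":0.5}]' 25; python3 f.py
```

```text
clock: 14.35
ee_pos: [0.5589, 0.1414, 0.099]
eef_rot: [2.665, 1.663, -0.0]
ft_force: [-0.3, -0.2, -0.7]
finger_gap: 0.0543
14.35 pos [0.5589 0.1414 0.099 ] yaw -0.4551 toolF [-0.32 -0.18  0.68] toolT [ 0.002 -0.093 -0.019] gap 0.0543 q7 -0.611
```

Total 0.60 rad so far, free.

```bash
python3 -m crank '[{"rotation":[0,0,-0.01],"translation":[0,0,0],"fingers":0.5},{"rotation":[0,0,-0.02],"translation":[0,0,0],"fingers":0.5},{"rotation":[0,0,-0.03],"translation":[0,0,0],"fingers":0.5},{"rotation":[0,0,-0.04],"translation":[0,0,0],"fingers":0.5},{"rotation":[0,0,-0.045],"translation":[0,0,0],"fingers":0.5},{"rotation":[0,0,-0.05],"translation":[0,0,0],"fingers":0.5},{"rotation":[0,0,-0.055],"translation":[0,0,0],"fingers":0.5},{"rotation":[0,0,-0.06],"translation":[0,0,0],"fingers":0.5},{"rotation":[0,0,-0.06],"translation":[0,0,0],"fingers":0.5},{"rotation":[0,0,-0.06],"translation":[0,0,0],"fingers":0.5}]' 25; python3 f.py
```

```text
clock: 15.35
ee_pos: [0.5589, 0.1414, 0.099]
eef_rot: [2.614, 1.742, -0.0]
ft_force: [-0.1, 0.2, -1.3]
finger_gap: 0.0542
15.35 pos [0.5589 0.1414 0.099 ] yaw -0.3951 toolF [ 0.1  -0.17  1.29] toolT [ 0.011 -0.097 -0.044] gap 0.0542 q7 -0.559
```

```bash
python3 -m crank '[{"rotation":[0,0,-0.01],"translation":[0,0,0],"fingers":0.5},{"rotation":[0,0,-0.02],"translation":[0,0,0],"fingers":0.5},{"rotation":[0,0,-0.03],"translation":[0,0,0],"fingers":0.5},{"rotation":[0,0,-0.04],"translation":[0,0,0],"fingers":0.5},{"rotation":[0,0,-0.045],"translation":[0,0,0],"fingers":0.5},{"rotation":[0,0,-0.05],"translation":[0,0,0],"fingers":0.5},{"rotation":[0,0,-0.055],"translation":[0,0,0],"fingers":0.5},{"rotation":[0,0,-0.06],"translation":[0,0,0],"fingers":0.5},{"rotation":[0,0,-0.06],"translation":[0,0,0],"fingers":0.5},{"rotation":[0,0,-0.06],"translation":[0,0,0],"fingers":0.5}]' 25; python3 f.py
```

```text
clock: 16.35
ee_pos: [0.5589, 0.1414, 0.099]
eef_rot: [2.561, 1.82, -0.0]
ft_force: [0.2, 0.1, -0.4]
finger_gap: 0.0542
16.35 pos [0.5589 0.1414 0.099 ] yaw -0.3351 toolF [0.2  0.16 0.41] toolT [ 0.055 -0.121 -0.001] gap 0.0542 q7 -0.506
```

```bash
python3 -m crank '[{"rotation":[0,0,-0.01],"translation":[0,0,0],"fingers":0.5},{"rotation":[0,0,-0.02],"translation":[0,0,0],"fingers":0.5},{"rotation":[0,0,-0.03],"translation":[0,0,0],"fingers":0.5},{"rotation":[0,0,-0.04],"translation":[0,0,0],"fingers":0.5},{"rotation":[0,0,-0.045],"translation":[0,0,0],"fingers":0.5},{"rotation":[0,0,-0.05],"translation":[0,0,0],"fingers":0.5},{"rotation":[0,0,-0.055],"translation":[0,0,0],"fingers":0.5},{"rotation":[0,0,-0.06],"translation":[0,0,0],"fingers":0.5},{"rotation":[0,0,-0.06],"translation":[0,0,0],"fingers":0.5},{"rotation":[0,0,-0.06],"translation":[0,0,0],"fingers":0.5}]' 25; python3 f.py
```

```text
clock: 17.35
ee_pos: [0.5589, 0.1414, 0.099]
eef_rot: [-2.505, -1.896, 0.0]
ft_force: [-0.3, 0.5, 0.5]
finger_gap: 0.0538
17.35 pos [0.5589 0.1414 0.099 ] yaw -0.2752 toolF [ 0.38 -0.41 -0.53] toolT [ 0.01  -0.065 -0.008] gap 0.0538 q7 -0.454
```

```bash
python3 -m crank '[{"rotation":[0,0,-0.01],"translation":[0,0,0],"fingers":0.5},{"rotation":[0,0,-0.02],"translation":[0,0,0],"fingers":0.5},{"rotation":[0,0,-0.03],"translation":[0,0,0],"fingers":0.5},{"rotation":[0,0,-0.04],"translation":[0,0,0],"fingers":0.5},{"rotation":[0,0,-0.045],"translation":[0,0,0],"fingers":0.5},{"rotation":[0,0,-0.05],"translation":[0,0,0],"fingers":0.5},{"rotation":[0,0,-0.055],"translation":[0,0,0],"fingers":0.5},{"rotation":[0,0,-0.06],"translation":[0,0,0],"fingers":0.5},{"rotation":[0,0,-0.06],"translation":[0,0,0],"fingers":0.5},{"rotation":[0,0,-0.06],"translation":[0,0,0],"fingers":0.5}]' 25; python3 f.py; python3 - <<'E'
from m import *
snap('wrist','w7.png')
E
```

```text
clock: 18.35
ee_pos: [0.5589, 0.1414, 0.099]
eef_rot: [-2.447, -1.97, 0.0]
ft_force: [-0.3, -0.3, -0.9]
finger_gap: 0.0541
18.35 pos [0.5589 0.1414 0.099 ] yaw -0.2151 toolF [-0.35 -0.21  0.87] toolT [ 0.079 -0.09   0.033] gap 0.0541 q7 -0.401
```

View pics/w7.png

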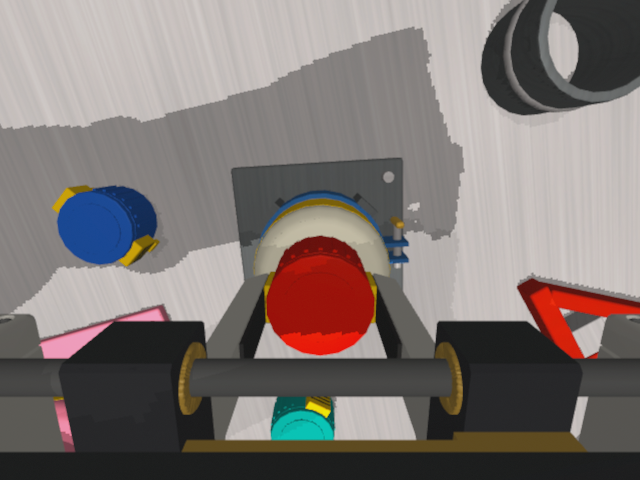

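```bash
python3 -m crank '[{"rotation":[0,0,-0.01],"translation":[0,0,0],"fingers":0.5},{"rotation":[0,0,-0.02],"translation":[0,0,0],"fingers":0.5},{"rotation":[0,0,-0.03],"translation":[0,0,0],"fingers":0.5},{"rotation":[0,0,-0.04],"translation":[0,0,0],"fingers":0.5},{"rotation":[0,0,-0.045],"translation":[0,0,0],"fingers":0.5},{"rotation":[0,0,-0.05],"translation":[0,0,0],"fingers":0.5},{"rotation":[0,0,-0.055],"translation":[0,0,0],"fingers":0.5},{"rotation":[0,0,-0.06],"translation":[0,0,0],"fingers":0.5},{"rotation":[0,0,-0.06],"translation":[0,0,0],"fingers":0.5},{"rotation":[0,0,-0.06],"translation":[0,0,0],"fingers":0.5}]' 25; python3 f.py
```

```text
clock: 19.4
ee_pos: [0.559, 0.1413, 0.099]
eef_rot: [2.387, 2.042, 0.0]
ft_force: [3.2, -1.4, -0.2]
finger_gap: 0.0542
19.4 pos [0.559  0.1413 0.099 ] yaw -0.1553 toolF [-0.88  3.34  0.16] toolT [-0.633 -0.361  0.232] gap 0.0542 q7 -0.348
```

```bash
python3 -m crank '[{"rotation":[0,0,0.015],"translation":[0,0,0],"fingers":0.5},{"rotation":[0,0,0.03],"translation":[0,0,0],"fingers":0.5},{"rotation":[0,0,0.045],"translation":[0,0,0],"fingers":0.5},{"rotation":[0,0,0.06],"translation":[0,0,0],"fingers":0.5},{"rotation":[0,0,0.075],"translation":[0,0,0],"fingers":0.5},{"rotation":[0,0,0.09],"translation":[0,0,0],"fingers":0.5},{"rotation":[0,0,0.09],"translation":[0,0,0],"fingers":0.5},{"rotation":[0,0,0.09],"translation":[0,0,0],"fingers":0.5},{"rotation":[0,0,0.09],"translation":[0,0,0],"fingers":0.5},{"rotation":[0,0,0.09],"translation":[0,0,0],"fingers":0.5}]' 25; python3 f.py
```

```text
clock: 20.4
ee_pos: [0.5588, 0.1414, 0.0989]
eef_rot: [-2.476, -1.933, 0.0]
ft_force: [0.7, 0.4, -0.9]
finger_gap: 0.0538
20.4 pos [0.5588 0.1414 0.0989] yaw -0.2449 toolF [0.53 0.55 0.88] toolT [-0.172 -0.003  0.005] gap 0.0538 q7 -0.427
```

```bash
python3 -m crank '[{"rotation":[0,0,0],"translation":[0,0,-0.0003],"fingers":0.5},{"rotation":[0,0,0],"translation":[0,0,-0.0006],"fingers":0.5},{"rotation":[0,0,0],"translation":[0,0,-0.0009],"fingers":0.5},{"rotation":[0,0,0],"translation":[0,0,-0.0012],"fingers":0.5},{"rotation":[0,0,0],"translation":[0,0,-0.0015],"fingers":0.5},{"rotation":[0,0,0],"translation":[0,0,-0.0018],"fingers":0.5},{"rotation":[0,0,0],"translation":[0,0,-0.002],"fingers":0.5},{"rotation":[0,0,0],"translation":[0,0,-0.002],"fingers":0.5},{"rotation":[0,0,0],"translation":[0,0,-0.002],"fingers":0.5},{"rotation":[0,0,0],"translation":[0,0,-0.002],"fingers":0.5}]' 25; python3 f.py
```

```text
clock: 21.4
ee_pos: [0.5589, 0.1415, 0.101]
eef_rot: [-2.476, -1.933, 0.0]
ft_force: [0.4, -0.4, -1.2]
finger_gap: 0.0542
21.4 pos [0.5589 0.1415 0.101 ] yaw -0.245 toolF [-0.29  0.48  1.15] toolT [ 0.079 -0.141  0.03 ] gap 0.0542 q7 -0.429
```

```bash
python3 -m crank '[{"rotation":[0,0,0],"translation":[0,0,-0.0003],"fingers":0.5},{"rotation":[0,0,0],"translation":[0,0,-0.0006],"fingers":0.5},{"rotation":[0,0,0],"translation":[0,0,-0.0009],"fingers":0.5},{"rotation":[0,0,0],"translation":[0,0,-0.0012],"fingers":0.5},{"rotation":[0,0,0],"translation":[0,0,-0.0015],"fingers":0.5},{"rotation":[0,0,0],"translation":[0,0,-0.0018],"fingers":0.5},{"rotation":[0,0,0],"translation":[0,0,-0.002],"fingers":0.5},{"rotation":[0,0,0],"translation":[0,0,-0.002],"fingers":0.5},{"rotation":[0,0,0],"translation":[0,0,-0.002],"fingers":0.5},{"rotation":[0,0,0],"translation":[0,0,-0.002],"fingers":0.5}]' 25; python3 f.py
```

```text
clock: 22.4
ee_pos: [0.5589, 0.1414, 0.103]
eef_rot: [-2.476, -1.933, -0.0]
ft_force: [0.5, -0.7, -1.1]
finger_gap: 0.0539
22.4 pos [0.5589 0.1414 0.103 ] yaw -0.2451 toolF [-0.53  0.64  1.1 ] toolT [ 0.127 -0.054  0.055] gap 0.0539 q7 -0.43
```

```bash
python3 -m crank '[{"rotation":[0,0,0],"translation":[0,0,-0.001],"fingers":0.5},{"rotation":[0,0,0],"translation":[0,0,-0.002],"fingers":0.5},{"rotation":[0,0,0],"translation":[0,0,-0.004],"fingers":0.5},{"rotation":[0,0,0],"translation":[0,0,-0.006],"fingers":0.5},{"rotation":[0,0,0],"translation":[0,0,-0.008],"fingers":0.5},{"rotation":[0,0,0],"translation":[0,0,-0.01],"fingers":0.5},{"rotation":[0,0,0],"translation":[0,0,-0.012],"fingers":0.5},{"rotation":[0,0,0],"translation":[0,0,-0.014],"fingers":0.5},{"rotation":[0,0,0],"translation":[0,0,-0.016],"fingers":0.5},{"rotation":[0,0,0],"translation":[0,0,-0.018],"fingers":0.5}]' 25; python3 f.py
```

```text
clock: 23.4
ee_pos: [0.5589, 0.1414, 0.1211]
eef_rot: [-2.476, -1.933, 0.0]
ft_force: [0.2, -1.1, -0.2]
finger_gap: 0.0539
23.4 pos [0.5589 0.1414 0.1211] yaw -0.2451 toolF [-0.97  0.5   0.23] toolT [ 0.03  -0.074  0.025] gap 0.0539 q7 -0.44
```

```bash
python3 -m crank '[{"rotation":[0,0,0],"translation":[0,0,-0.002],"fingers":0.5},{"rotation":[0,0,0],"translation":[0,0,-0.005],"fingers":0.5},{"rotation":[0,0,0],"translation":[0,0,-0.009],"fingers":0.5},{"rotation":[0,0,0],"translation":[0,0,-0.014],"fingers":0.5},{"rotation":[0,0,0],"translation":[0,0,-0.02],"fingers":0.5},{"rotation":[0,0,0],"translation":[0,0,-0.03],"fingers":0.5},{"rotation":[0,0,0],"translation":[0,0,-0.04],"fingers":0.5},{"rotation":[0,0,0],"translation":[0,0,-0.05],"fingers":0.5},{"rotation":[0,0,0],"translation":[0,0,-0.06],"fingers":0.5},{"rotation":[0,0,0],"translation":[0,0,-0.065],"fingers":0.5}]' 25; python3 f.py
python3 - <<'E'
from m import *
c=snap('scene','s8.png');w=snap('wrist','w8.png')
im=cv2.imread('pics/s8.png')
cv2.imwrite('pics/s8z.png',cv2.resize(im[120:310,200:450],None,fx=3,fy=3,interpolation=cv2.INTER_CUBIC))
c=viewer.snapshot('top');cv2.imwrite('pics/t8.png',c['frame'][...,::-1])
# tray corners from the first top picture (zoom coords)
P=[plane(c,(x/3.4+220,y/3.4+200),.018) for x,y in [(495,88),(703,138),(645,405),(434,352)]]
P=np.array(P);print(P.round(4),P.mean(0).round(4));print([np.linalg.norm(P[i]-P[(i+1)%4]).round(3) for i in range(4)])
R=Ro.from_rotvec(robot.sense()['eef_rot']).as_matrix();print((R.T@(P.mean(0)-robot.sense()['ee_pos'])).round(4))
for n in ['scene','top']: print([(np.round(r['position'],1),round(r['confidence'],2)) for r in viewer.place_of(n,'tray')])
E
```

```text
clock: 24.4
ee_pos: [0.5593, 0.1415, 0.1873]
eef_rot: [2.476, 1.933, 0.002]
ft_force: [0.4, -0.2, 0.1]
finger_gap: 0.0537
24.4 pos [0.5593 0.1415 0.1873] yaw -0.2451 toolF [-0.08  0.39 -0.08] toolT [ 0.067 -0.134 -0.023] gap 0.0537 q7 -0.476
[[ 0.6121 -0.1261  0.018 ]
 [ 0.5706 -0.2904  0.018 ]
 [ 0.3607 -0.236   0.018 ]
 [ 0.4024 -0.0739  0.018 ]] [ 0.4864 -0.1816  0.018 ]
[np.float64(0.169), np.float64(0.217), np.float64(0.167), np.float64(0.216)]
[-0.3311  0.0079  0.1681]
[(array([252.1, 246.7]), 0.88)]
[(array([385.9, 271.2]), 0.62)]
```

View pics/s8z.png

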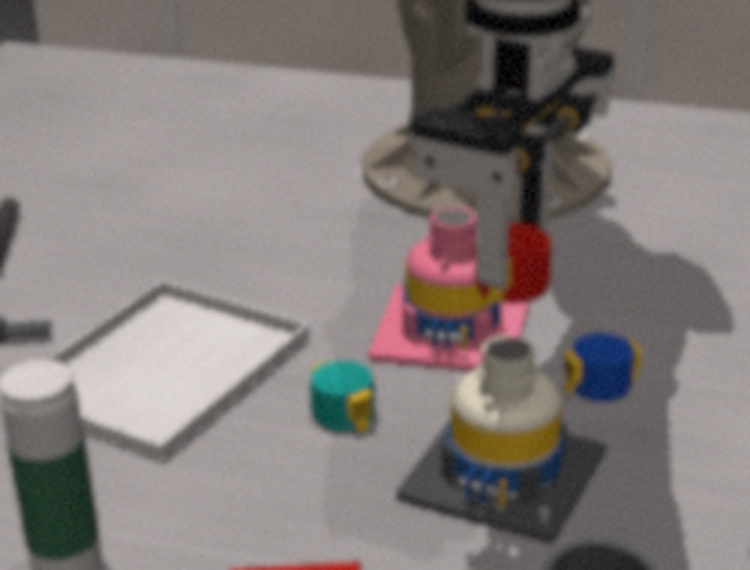

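View pics/t8.png

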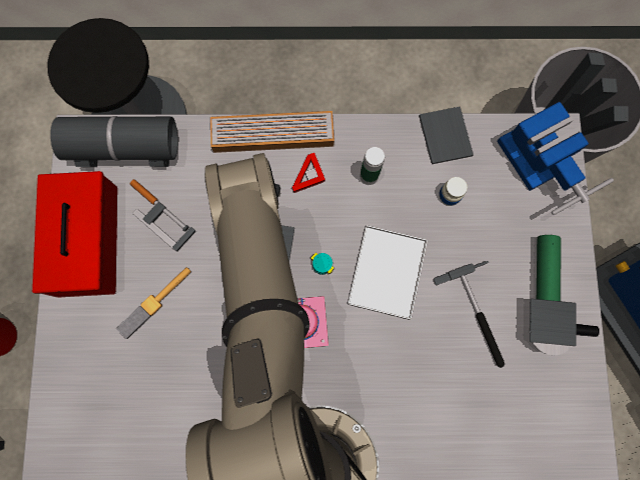

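```bash
python3 -m crank '[{"rotation":[0,0,0],"translation":[-0.006,0,0],"fingers":0.5},{"rotation":[0,0,0],"translation":[-0.02,0.001,0],"fingers":0.5},{"rotation":[0,0,0],"translation":[-0.045,0.002,0],"fingers":0.5},{"rotation":[0,0,0],"translation":[-0.08,0.003,0],"fingers":0.5},{"rotation":[0,0,0],"translation":[-0.115,0.004,0],"fingers":0.5},{"rotation":[0,0,0],"translation":[-0.15,0.005,0],"fingers":0.5},{"rotation":[0,0,0],"translation":[-0.185,0.006,0],"fingers":0.5},{"rotation":[0,0,0],"translation":[-0.22,0.007,0],"fingers":0.5},{"rotation":[0,0,0],"translation":[-0.255,0.008,0],"fingers":0.5},{"rotation":[0,0,0],"translation":[-0.28,0.009,0],"fingers":0.5}]' 25; python3 f.py
```

```text
clock: 25.65
ee_pos: [0.4981, -0.1356, 0.186]
eef_rot: [2.479, 1.93, -0.0]
ft_force: [1.0, 1.4, -0.9]
finger_gap: 0.0543
25.65 pos [ 0.4981 -0.1356  0.186 ] yaw -0.2476 toolF [1.61 0.6  0.9 ] toolT [ 0.01  -0.068  0.022] gap 0.0543 q7 0.026
```

```bash
python3 -m crank '[{"rotation":[0,0,0],"translation":[-0.02,0.001,0.01],"fingers":0.5},{"rotation":[0,0,0],"translation":[-0.035,0.001,0.025],"fingers":0.5},{"rotation":[0,0,0],"translation":[-0.045,0.001,0.04],"fingers":0.5},{"rotation":[0,0,0],"translation":[-0.05,0.001,0.06],"fingers":0.5},{"rotation":[0,0,0],"translation":[-0.05,0.001,0.08],"fingers":0.5},{"rotation":[0,0,0],"translation":[-0.05,0.001,0.1],"fingers":0.5},{"rotation":[0,0,0],"translation":[-0.05,0.001,0.115],"fingers":0.5},{"rotation":[0,0,0],"translation":[-0.05,0.001,0.125],"fingers":0.5},{"rotation":[0,0,0],"translation":[-0.05,0.001,0.13],"fingers":0.5},{"rotation":[0,0,0],"translation":[-0.05,0.001,0.13],"fingers":0.5}]' 25; python3 f.py
python3 - <<'E'
from m import *
snap('scene','s9.png');snap('wrist','w9.png')
E
```

```text
clock: 26.65
ee_pos: [0.4881, -0.1815, 0.0558]
eef_rot: [-2.476, -1.932, 0.001]
ft_force: [0.5, -0.8, 0.0]
finger_gap: 0.0537
26.65 pos [ 0.4881 -0.1815  0.0558] yaw -0.2456 toolF [-0.68  0.7  -0.01] toolT [ 0.05  -0.115  0.01 ] gap 0.0537 q7 0.269
```

View pics/s9.png

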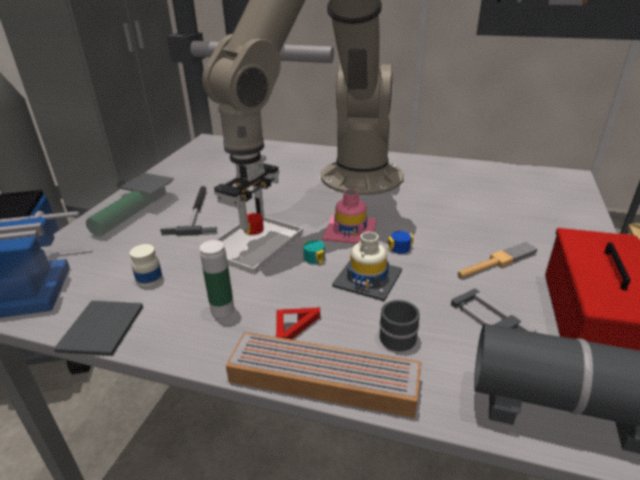

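View pics/w9.png

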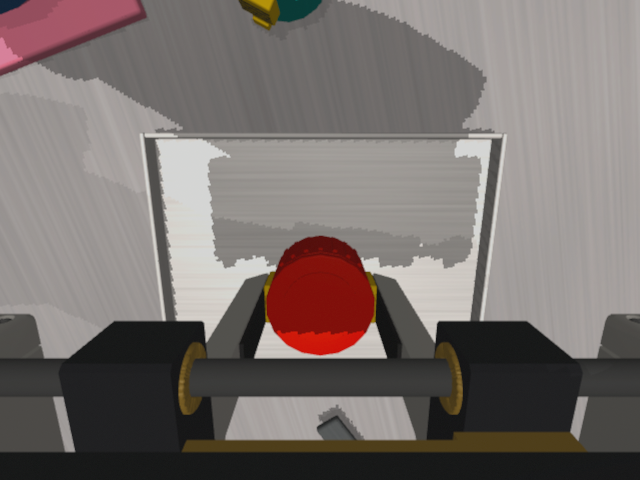

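```bash
python3 -m crank '[{"rotation":[0,0,0],"translation":[0,0,0.004],"fingers":0.5},{"rotation":[0,0,0],"translation":[0,0,0.009],"fingers":0.5},{"rotation":[0,0,0],"translation":[0,0,0.015],"fingers":0.5},{"rotation":[0,0,0],"translation":[0,0,0.02],"fingers":0.5},{"rotation":[0,0,0],"translation":[0,0,0.025],"fingers":0.5},{"rotation":[0,0,0],"translation":[0,0,0.029],"fingers":0.5},{"rotation":[0,0,0],"translation":[0,0,0.032],"fingers":0.5},{"rotation":[0,0,0],"translation":[0,0,0.034],"fingers":0.5},{"rotation":[0,0,0],"translation":[0,0,0.035],"fingers":0.5},{"rotation":[0,0,0],"translation":[0,0,0.036],"fingers":0.5}]' 25; python3 f.py
```

```text
clock: 27.75
ee_pos: [0.4886, -0.1812, 0.02]
eef_rot: [2.476, 1.933, 0.0]
ft_force: [-0.3, -0.5, -0.6]
finger_gap: 0.0543
27.75 pos [ 0.4886 -0.1812  0.02  ] yaw -0.2451 toolF [-0.56 -0.15  0.64] toolT [ 0.006 -0.127  0.005] gap 0.0543 q7 0.308
```

```bash
python3 -m crank '[{"rotation":[0,0,0],"translation":[0,0,0.0003],"fingers":0.5},{"rotation":[0,0,0],"translation":[0,0,0.0006],"fingers":0.5},{"rotation":[0,0,0],"translation":[0,0,0.0009],"fingers":0.5},{"rotation":[0,0,0],"translation":[0,0,0.0012],"fingers":0.5},{"rotation":[0,0,0],"translation":[0,0,0.0014],"fingers":0.5},{"rotation":[0,0,0],"translation":[0,0,0.0016],"fingers":0.5},{"rotation":[0,0,0],"translation":[0,0,0.0018],"fingers":0.5},{"rotation":[0,0,0],"translation":[0,0,0.002],"fingers":0.5},{"rotation":[0,0,0],"translation":[0,0,0.002],"fingers":0.5},{"rotation":[0,0,0],"translation":[0,0,0.002],"fingers":0.5}]' 25; python3 f.py
```

```text
clock: 28.75
ee_pos: [0.4885, -0.1811, 0.018]
eef_rot: [-2.476, -1.933, 0.0]
ft_force: [0.2, -0.1, -1.0]
finger_gap: 0.0538
28.75 pos [ 0.4885 -0.1811  0.018 ] yaw -0.245 toolF [-0.02  0.26  1.  ] toolT [ 0.03  -0.079 -0.027] gap 0.0538 q7 0.311
```

```bash
python3 -m crank '[{"rotation":[0,0,0],"translation":[0,0,0.0001],"fingers":0.5},{"rotation":[0,0,0],"translation":[0,0,0.0002],"fingers":0.5},{"rotation":[0,0,0],"translation":[0,0,0.0003],"fingers":0.5},{"rotation":[0,0,0],"translation":[0,0,0.0004],"fingers":0.5},{"rotation":[0,0,0],"translation":[0,0,0.0005],"fingers":0.5},{"rotation":[0,0,0],"translation":[0,0,0.0006],"fingers":0.5},{"rotation":[0,0,0],"translation":[0,0,0.0007],"fingers":0.5},{"rotation":[0,0,0],"translation":[0,0,0.0008],"fingers":0.5},{"rotation":[0,0,0],"translation":[0,0,0.0008],"fingers":0.5},{"rotation":[0,0,0],"translation":[0,0,0.0008],"fingers":0.5}]' 25; python3 f.py
```

```text
clock: 29.75
ee_pos: [0.4885, -0.1811, 0.0172]
eef_rot: [2.476, 1.933, -0.0]
ft_force: [-0.1, -0.6, -0.6]
finger_gap: 0.0542
29.75 pos [ 0.4885 -0.1811  0.0172] yaw -0.2451 toolF [-0.64  0.01  0.61] toolT [ 0.037 -0.047  0.006] gap 0.0542 q7 0.311
```

```bash
python3 -m crank '[{"rotation":[0,0,0],"translation":[0,0,0.0001],"fingers":0.5},{"rotation":[0,0,0],"translation":[0,0,0.0002],"fingers":0.5},{"rotation":[0,0,0],"translation":[0,0,0.0003],"fingers":0.5},{"rotation":[0,0,0],"translation":[0,0,0.0004],"fingers":0.5},{"rotation":[0,0,0],"translation":[0,0,0.0005],"fingers":0.5},{"rotation":[0,0,0],"translation":[0,0,0.0006],"fingers":0.5},{"rotation":[0,0,0],"translation":[0,0,0.0007],"fingers":0.5},{"rotation":[0,0,0],"translation":[0,0,0.0008],"fingers":0.5},{"rotation":[0,0,0],"translation":[0,0,0.0008],"fingers":0.5},{"rotation":[0,0,0],"translation":[0,0,0.0008],"fingers":0.5}]' 25; python3 f.py
```

```text
clock: 30.75
ee_pos: [0.4886, -0.1812, 0.0167]
eef_rot: [-2.476, -1.933, -0.0]
ft_force: [-2.8, 1.4, 11.6]
finger_gap: 0.0542
30.75 pos [ 0.4886 -0.1812  0.0167] yaw -0.2452 toolF [  0.68  -3.01 -11.6 ] toolT [ 0.908  0.044 -0.001] gap 0.0542 q7 0.312
```

```bash
python3 -m crank '[{"rotation":[0,0,0],"translation":[0,0,-0.0002],"fingers":0.5},{"rotation":[0,0,0],"translation":[0,0,-0.0004],"fingers":0.5},{"rotation":[0,0,0],"translation":[0,0,-0.0005],"fingers":0.5},{"rotation":[0,0,0],"translation":[0,0,-0.0005],"fingers":0.58},{"rotation":[0,0,0],"translation":[0,0,-0.0005],"fingers":0.61},{"rotation":[0,0,0],"translation":[0,0,-0.0005],"fingers":0.64},{"rotation":[0,0,0],"translation":[0,0,-0.0005],"fingers":0.67},{"rotation":[0,0,0],"translation":[0,0,-0.0005],"fingers":0.72},{"rotation":[0,0,0],"translation":[0,0,-0.0005],"fingers":0.85},{"rotation":[0,0,0],"translation":[0,0,-0.0005],"fingers":1}]' 25; python3 f.py; python3 - <<'E'
from m import *
snap('wrist','w10.png')
E
```

```text
clock: 31.75
ee_pos: [0.4885, -0.1811, 0.0169]
eef_rot: [2.476, 1.933, -0.0]
ft_force: [0.2, 0.6, -0.4]
finger_gap: 0.0802
31.75 pos [ 0.4885 -0.1811  0.0169] yaw -0.245 toolF [0.6  0.08 0.38] toolT [ 0.061 -0.095 -0.006] gap 0.0802 q7 0.312
```

View pics/w10.png

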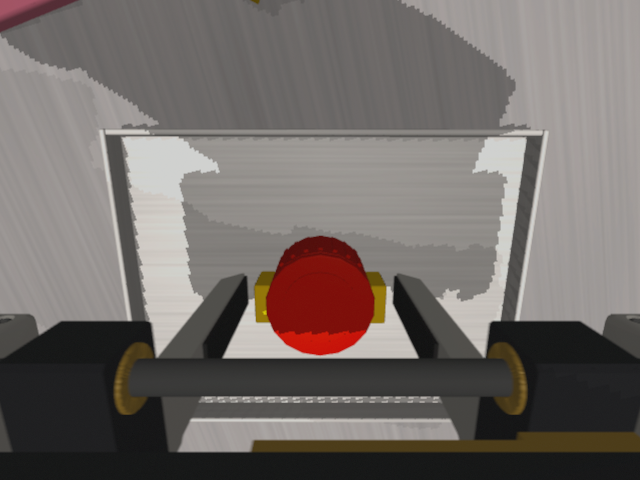

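The cap stands at about (320,300) inside the tray, its tabs are out and both fingers are clear of it. Retreating straight up.

```bash
python3 -m crank '[{"rotation":[0,0,0],"translation":[0,0,0],"fingers":1},{"rotation":[0,0,0],"translation":[0,0,-0.005],"fingers":1},{"rotation":[0,0,0],"translation":[0,0,-0.015],"fingers":1},{"rotation":[0,0,0],"translation":[0,0,-0.03],"fingers":1},{"rotation":[0,0,0],"translation":[0,0,-0.05],"fingers":1},{"rotation":[0,0,0],"translation":[0,0,-0.075],"fingers":1},{"rotation":[0,0,0],"translation":[0,0,-0.1],"fingers":1},{"rotation":[0,0,0],"translation":[0,0,-0.125],"fingers":1},{"rotation":[0,0,0],"translation":[0,0,-0.145],"fingers":1},{"rotation":[0,0,0],"translation":[0,0,-0.15],"fingers":1}]' 25; python3 f.py; python3 - <<'E'
from m import *
snap('wrist','w11.png')
snap('scene','s11.png')
E
```

```text
clock: 32.8
ee_pos: [0.4895, -0.1815, 0.1696]
eef_rot: [2.475, 1.931, 0.004]
ft_force: [1.1, 0.5, 0.3]
finger_gap: 0.0941
32.8 pos [ 0.4895 -0.1815  0.1696] yaw -0.2454 toolF [ 0.78  0.9  -0.33] toolT [ 0.076 -0.078  0.049] gap 0.0941 q7 0.151
```

View pics/w11.png

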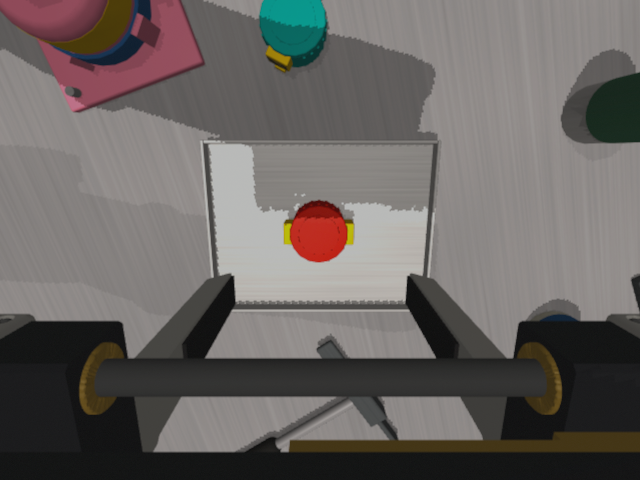

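View pics/s11.png

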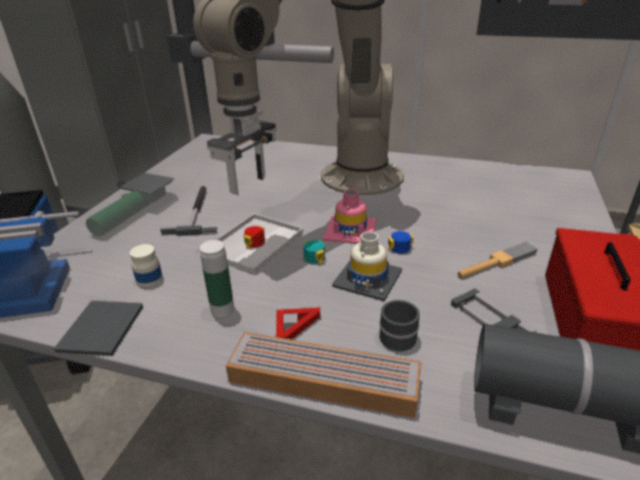

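The cap is upright in the middle of the tray, at about (319,232) in the wrist picture and (254,236) in the scene picture. The tub is open and the other things are where they were.

```bash
python3 -c "
from station import ticket
print(ticket.sign_off())"
```

```text
the job is handed in; nothing more can be done
None
```

I opened the tub and set its red cap down upright in the middle of the drip tray, then handed the job in at about 33 s of the 67 s.

- **Squeeze and turn:** I squeezed both tabs with 25 N; the fingers closed to 54 mm, which means fully in. I turned the cap anticlockwise, checking the torque after each small step. It met the end stop at about 0.9 rad with 0.23 N m, slightly over the 0.1 to 0.2 N m range given, and about 3 N sideways.
- **Lift:** I backed off 0.09 rad and lifted. Nothing caught, and the force stayed near 1 N.
- **Set-down:** The last 0.8 mm step down onto the tray pressed with 11.6 N, a little firmer than I meant. I eased off 0.5 mm before letting go.

In the last pictures the cap stands upright at the middle of the tray with its tabs out and the gripper about 15 cm above it. The tub is open in its holder, and nothing else looks moved. My position checks from the different cameras agreed to about 2 mm. The scene camera saw too much of the cap's side to give its exact centre, so I used the wrist camera for that.

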